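# Nudge the reference discs into the pockets of the loading plate

## Robot

A 6-joint arm with a two-finger parallel gripper is mounted at the origin on a cart in front of the work surface, level with it; the furniture and walls round the work are solid. World frame = base frame: x ahead of the robot, y to its left, z up, the work surface at z = 0. Lengths are in mm, angles in rad, forces in N, time in s.
With the tool pointing down it reaches from about 350 to 875 mm from the base axis. Payload 4.2 kg.
Tool frame: the origin (TCP) lies midway between the tips of the shut fingers; the grasp point (between the pads) lies 19 mm behind it; z points along the fingers, y is the line along which they close (so a half turn about z gives the same grasp; the last joint's range is limited). The gripper opens to 85 mm and grips with 20 to 120 N. Pads are 22 mm wide; open, the fingers measure 114 mm over their backs; the gripper's body (76 mm by 85 mm) begins 54 mm behind the grasp point. The pads swing forward as they close: fully open they stand 13 mm farther back than shut.
Start: joints at [-1.086, 0.385, 0.008, 0, -1.194, -0.259], TCP at [139.946, -609.109, 204.612] pointing down, gripper open.
Joint ranges: [-3.14, 3.14], [-1.21, 2.06], [-1.07, 1.41], [-3.16, 2.05], [-2.99, -0.16], [-3.1, 3.1]. Speed limits (rad/s): [2.79, 2.79, 3.14, 3.14, 3.14, 3.14].

## Interface

Orientations are given as a unit quaternion [x, y, z, w].
In Python, from bench import read_state, get_image, job_done gives the robot as it stands.
- The arm moves only by the shell command python3 -m jog 'ROWS'. ROWS is JSON, a list of rows, each a list of 3 entries, a list of its own where there are three numbers: the shift along the world's x, y, z scaled (see below), then the turn, a rotation vector about the world's x, y, z scaled (see below), then the gripper's target within -1 to 1 (shut at 1, half-way at 0, fully open at -1). In form: [[[x, y, z], [wx, wy, wz], claw], ...]. A call has 1 to 20 rows; each row is the pose to reach, as a shift and turn from the pose commanded when the call began; what a row does not reach only later rows make up. The controller multiplies each number of a shift by 10 cm and each number of a turn by 120 degrees. A row lasts 1/10 s, in which the tool goes at most 50 mm and 8.59 degrees, less where a joint would pass 70% of its speed; a pose out of reach is approached as far as the arm can. A call with a number of a shift or a turn outside -1 to 1 is refused whole. A call with a gripper value outside its range is refused whole. The fingers move at their own pace and stop on an object; the grip force is fixed at half the most. Time passes only in rows, so rows that repeat a pose let the fingers close. It gives the time, the measured TCP pose, the force, the opening and the grip force at its end, in the units of the state.
- read_state(): the state, without advancing time (a new reading comes with each control period).
- get_image(name): name is "side" or "top"; returns a dict with "frame" (384x512x3 uint8, red, green, blue), "range_z" (384x512 float32, mm along the optical axis (not along the pixel's ray), 0 where there is no reading), "fx", "fy", "cx", "cy" (pixels), "R" (3x3) and "t" (3): a world point X has camera coordinates R X + t. Camera axes: x right, y down, z forward; pixel columns grow to the right and rows downward; lengths in mm; the calibration is good to about 2 mm. A picture is of the moment at which its call begins.
- job_done(): hands the job in; it is judged then, once.
The state is a dict: "clock": time; "joints": joint angles; "joint_vel": joint speeds; "joint_efforts": joint torques, N m; "position": TCP position; "ee_rot": TCP orientation; "contact_force": force on the tool from outside, world axes, zero at the start; "wrist_torque": the same for the moment, N m; "gripper_width": finger opening in mm; "grasp_force": force on a finger pad.
Only numpy, scipy, OpenCV 4.12 (cv2) and the standard library are available. Lean on these libraries where they do the work, as an engineer would, in place of code of your own. Each camera call takes 0.05 s, during which the arm holds its last target. There are 200 camera calls.

## Task

Two loose polished steel reference discs, a large and a small one, lie on top of the flat grey loading plate. With the fingertips, slide each disc across the plate into the round pocket of its own size, so that it drops in and lies flat on the pocket's floor. Only push the discs: never pick one up, tip it up or push it off the plate, and leave the slide box on the plate and everything else around it where it stands.

Things in the scene. Friction and masses are not known exactly. Their poses are not given: they have to be found in the camera images.
- plate: flat grey loading plate, fixed to the worktop, 190 mm along its x, 360 mm along its y, 20 mm thick. Origin at the centre of its underside, z up. The pockets lie in its +x half, away from the robot; the discs start on the near half, x -35 to -55 mm, one at y about +70 mm, one at about -70 mm, either way round. A fixed grey pipette, 40 mm high, lies on the worktop between plate and robot.
- large_pocket (a point): centre of the floor of the large round pocket, at x = +45 mm, y = +75 mm in the plate: 65 mm in diameter, 8 mm deep below the plate's top face, upright wall with a 1.5 mm chamfer at its edge; axes as the plate's
- small_pocket (a point): centre of the floor of the small round pocket, at x = +45 mm, y = -75 mm in the plate: 49 mm in diameter, 8 mm deep, otherwise as the large pocket
- large_disc: loose steel disc, 60 mm in diameter, 10 mm thick, about 0.2 kg, lying flat on the plate's top face. Origin at the centre of its underside, z up. Seated in its pocket its top stands 2 mm above the plate's top face. It drops in by itself once it is within about 2.5 mm of the pocket's centre.
- small_disc: loose steel disc, 44 mm in diameter, 10 mm thick, about 0.12 kg; otherwise as the large disc. It would also drop into the large pocket, from where it cannot be pushed out again.
- slide_box: bystander: loose blue cardboard box of microscope slides standing on the plate near its +y end, 78 mm long (along the plate's x), 30 mm wide, 26 mm high. Origin at the centre of its underside.
- tape_roll: bystander: roll of beige tape lying flat on the worktop left of the plate, 84 mm in diameter, 19 mm high; origin at the centre of its underside
- timer: bystander: round white bench timer with a dark dial, 66 mm in diameter, 49 mm high, right of the plate, before the big fixed cool box that stands further right; origin at the centre of its underside
- cork_cup: bystander: clear cup of corks, 68 mm in diameter, 88 mm high, far left; origin at the centre of its underside
- reagent_bottle: bystander: white reagent bottle, 60 mm in diameter, 140 mm high, behind the plate to the right; origin at the centre of its underside
There are look-alikes about, which are no part of the job. Leave any black or pink look-alike of the large_disc alone.

How it is judged:
By the outcome, as a careful person would: the job done as asked, in the order asked, and still so for the second after the job is handed in, with the robot touching nothing.
It also fails if it takes over 54 s, if anything falls off the work surface, if the arm or the gripper's body presses on something with over 40 N, if the wrist force passes 120 N, or if a joint passes its speed limit or range.

## Working session

There is one attempt and no reset: what is moved stays moved. The work goes in short steps, Python scripts to look and compute and a shell command to move; the robot and the scene stay as the last step left them, time stands still between calls to the robot, and variables do not carry over. Pictures are saved under pics/ and viewed, at most 10 in all, crops included, and the job is handed in when it is done.

```bash
mkdir -p pics
cat > h.py <<'E'
import numpy as np, cv2
from bench import read_state, get_image, job_done
def pts(im):
    z=im["range_z"]; h,w=z.shape; u,v=np.meshgrid(np.arange(w),np.arange(h))
    c=np.stack([(u-im["cx"])/im["fx"]*z,(v-im["cy"])/im["fy"]*z,z],-1)
    return (c-im["t"])@im["R"]
def onz(im,u,v,h):
    d=np.array([(u-im["cx"])/im["fx"],(v-im["cy"])/im["fy"],1])@im["R"]; o=-im["R"].T@im["t"]
    return o+d*(h-o[2])/d[2]
def save(im,n,box=None,s=1):
    f=im["frame"][:,:,::-1]
    if box: u0,v0,u1,v1=box; f=f[v0:v1,u0:u1]
    cv2.imwrite("pics/"+n+".png",cv2.resize(f,None,fx=s,fy=s,interpolation=cv2.INTER_CUBIC))
E
python3 - <<'E'
from h import *
for n in("top","side"):
    im=get_image(n); save(im,n+"0",s=1.5); np.savez(n+"0.npz",**im); print(n,-im["R"].T@im["t"],im["fx"])
print(read_state())
E
```

```text
top [ 312.67934014   52.93097839 1129.82964526] 391.9821790173828
side [  401.86550314 -1116.98005155   966.06384238] 400.2319290600718
{'clock': 0.1, 'joints': array([-1.08644892e+00,  3.85518665e-01,  6.78181582e-03, -4.12027003e-04,
       -1.19399906e+00, -2.58598023e-01]), 'joint_vel': array([-0.00135743, -0.00236435,  0.00414501,  0.00379784, -0.0008811 ,
       -0.00036061]), 'joint_efforts': array([-2.52094742e-04, -3.93317771e+01,  1.88929778e+01,  4.19794545e+00,
       -2.59683169e-03,  3.98306412e-06]), 'position': array([ 139.78215027, -608.59353412,  203.61844595]), 'ee_rot': array([-1.12559600e-01,  9.93644483e-01,  9.73155341e-04, -1.73596560e-04]), 'contact_force': array([-0.12431226, -0.87418157, -0.49418929]), 'wrist_torque': array([ 0.01371639,  0.0954842 , -0.02198526]), 'grasp_force': 0.0, 'gripper_width': 85.40536767521849}
```

View pics/top0.png

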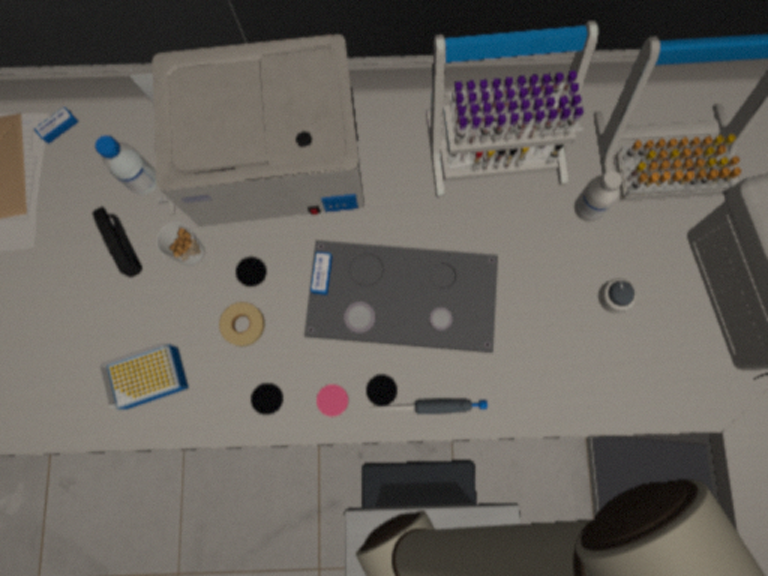

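View pics/side0.png

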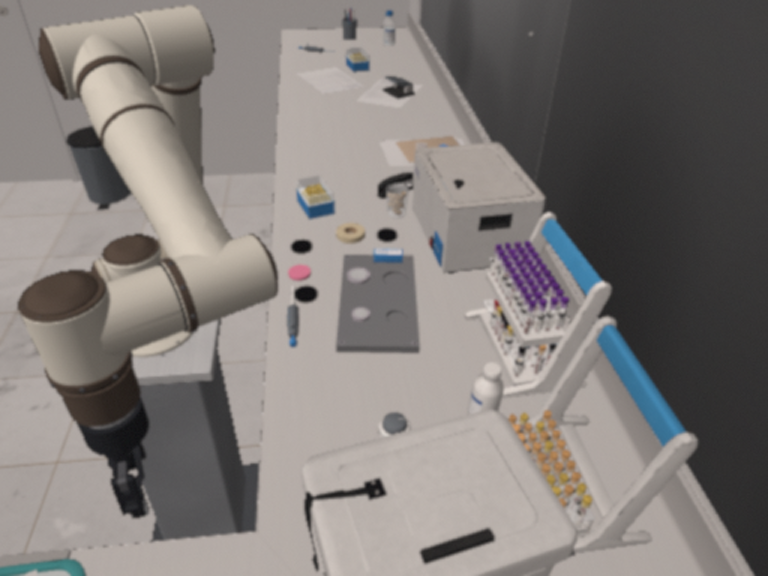

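The top view shows the plate at about (305–497, 240–350) in the 1.5× picture. The silver discs are at (359,317), large, and (441,319), small, with the pockets at (366,269) and (442,275) and the slide box at (320,272). The black discs (251,271), (267,398), (381,389) and the pink one (333,400) are off the plate, so they are look-alikes. An enlarged crop should confirm this and give me positions.

Run:
```python
from h import *
im=dict(np.load("top0.npz")); save(im,"crop0",(195,150,340,245),5.5)
P=pts(im); x,y,z=P[...,0],P[...,1],P[...,2]
m=np.zeros(z.shape,bool); m[155:240,198:338]=1
t=m&(z>14)&(z<24.5); print("platez",np.median(z[t]))
mm=t.astype(np.uint8); mm=cv2.morphologyEx(mm,cv2.MORPH_CLOSE,np.ones((25,25)))
c=max(cv2.findContours(mm,0,1)[0],key=cv2.contourArea)
q=np.array([onz(im,u,v,20)[:2] for u,v in c[:,0]]).astype(np.float32)
print(cv2.minAreaRect(q))
# discs: bright pixels on plate
g=im["frame"].astype(int).sum(2); sat=np.ptp(im["frame"].astype(int),axis=2)
b=(m&(g>330)&(sat<40)).astype(np.uint8)
n,l,s,cc=cv2.connectedComponentsWithStats(b)
for i in range(1,n):
    if 60<s[i,4]<900: print(s[i],cc[i],onz(im,*cc[i],30), np.median(z[l==i]))
for n_,(u,v) in dict(A=(303,249),).items(): pass
for nm,(lo,hi) in dict(pocket=(5,15.5),box=(38,60)).items():
    n,l,s,cc=cv2.connectedComponentsWithStats((m&(z>lo)&(z<hi)).astype(np.uint8))
    for i in range(1,n):
        if s[i,4]>40: print(nm,s[i],cc[i],onz(im,*cc[i],12 if nm=="pocket" else 46))
```

```text
platez 19.308886189482045
((543.0352172851562, 39.996612548828125), (359.72515869140625, 191.12962341308594), 83.27520751953125)
[208 169  12  24 216] [213.37037037 180.55092593] [591.41387441 196.02162796  30.        ] 45.73507275192112
[231 203  18  17 222] [239.17567568 211.0045045 ] [499.8590584  123.00926278  30.        ] 29.33994455449581
[288 206  12  13 127] [293.60629921 212.04724409] [491.88690818 -31.4263715   30.        ] 29.740909398641655
pocket [233 169  22  21 359] [243.52367688 178.88579387] [598.16068873 109.70341366  12.        ]
pocket [287 176  17  16 204] [294.80392157 183.16176471] [580.37360564 -40.39005338  12.        ]
box [207 168  14  27 291] [213.57388316 180.92783505] [586.2337627  193.36411413  46.        ]
```

View pics/crop0.png

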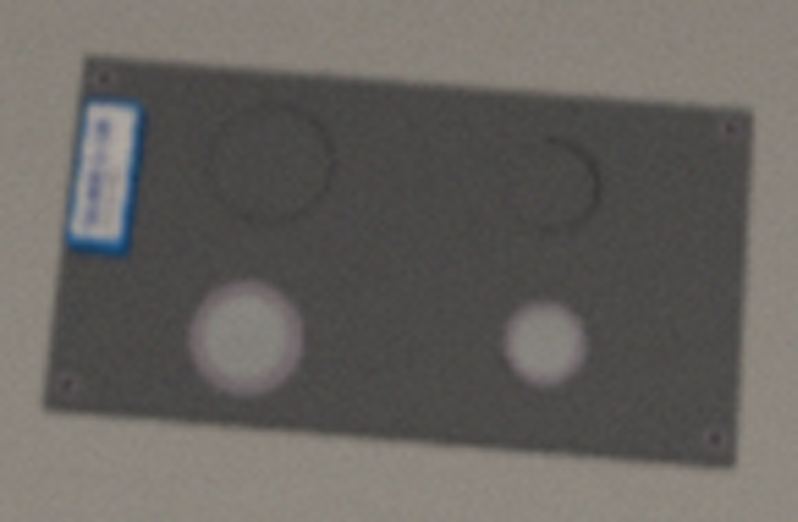

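The crop confirms two silver discs on the plate: large at about crop px (246,338), small at (545,344), with the large pocket at (272,163) and the small one at (552,186). Next I'll check that the approach corridor is clear.

Run:
```python
from h import *
P=np.concatenate([pts(dict(np.load(f+"0.npz"))).reshape(-1,3) for f in("top","side")])
print("rows x, cols y:",list(range(-650,250,60)))
for x in range(100,760,50):
    print(x,[int(np.max(np.r_[P[(abs(P[:,0]-x)<25)&(abs(P[:,1]-y)<30)&(P[:,2]>-50)&(P[:,2]<900)][:,2],-50])) for y in range(-650,250,60)])
```

```text
rows x, cols y: [-650, -590, -530, -470, -410, -350, -290, -230, -170, -110, -50, 10, 70, 130, 190]
100 [590, 591, 5, -50, -50, 663, 705, 733, 733, 4, 15, 359, 303, 213, -50]
150 [591, 592, 3, -50, 644, 678, 703, 727, 736, 728, 572, 475, 304, 211, -50]
200 [581, 582, 567, 616, 650, 673, 681, 699, 736, 736, 714, 457, -50, -50, -50]
250 [3, 575, 588, 617, 632, 635, 4, 6, 733, 736, 686, 4, 5, 3, 4]
300 [4, 567, 582, 584, 5, 5, 5, 6, 6, 20, 31, 27, 5, 9, 13]
350 [245, 540, 571, 7, 6, 5, 6, 5, 5, 27, 43, 34, 22, 17, 14]
400 [245, 239, 5, 6, 7, 4, 7, 4, 5, 6, 7, 5, 15, 15, 11]
450 [246, 240, 231, 6, 4, 5, 4, 6, 5, 27, 33, 25, 25, 32, 24]
500 [242, 239, 236, 6, 52, 52, 5, 5, 15, 25, 34, 32, 33, 35, 25]
550 [242, 241, 236, 5, 52, 52, 6, 6, 23, 26, 24, 25, 25, 32, 51]
600 [241, 240, 237, 5, 4, 6, 5, 5, 23, 26, 25, 25, 25, 26, 50]
650 [240, 239, 237, 4, 5, 4, 7, 5, 5, 6, 24, 25, 24, 25, 44]
700 [236, 236, 233, 7, 5, 142, 101, 6, 6, 7, 6, 6, 5, 228, 229]
750 [20, 94, 94, 94, 95, 142, 96, 6, 5, 5, 21, 8, 6, 231, 251]
```

The corridor is clear: the cool box starts at x > 330, y < -500. Moving in.

```bash
python3 -m jog '[[[0.4,0.97,0],[0,0,0],0.25],[[0.4,0.97,0],[0,0,0],0.25],[[0.4,0.97,0],[0,0,0],0.25],[[0.4,0.97,0],[0,0,0],0.25]]'
python3 -m jog '[[[0.4,0.97,0],[0,0,-0.082],0.25],[[0.4,0.97,0],[0,0,-0.082],0.25],[[0.4,0.97,0],[0,0,-0.082],0.25],[[0.4,0.97,0],[0,0,-0.082],0.25]]'
```

```text
clock: 0.5
position: [180.4, -511.2, 205.0]
ee_rot: [-0.114, 0.994, -0.0, 0.0]
contact_force: [0.1, 0.0, -0.2]
gripper_width: 32.1
grasp_force: 0.0
clock: 0.9
position: [220.5, -415.2, 205.0]
ee_rot: [-0.028, 1.0, -0.0, 0.0]
contact_force: [-0.9, 0.1, -0.5]
gripper_width: 32.0
grasp_force: 0.0
```

```bash
python3 -m jog '[[[0.58,0.97,-0.2],[0,0,-0.083],0.25],[[0.58,0.97,-0.2],[0,0,-0.083],0.25],[[0.58,0.97,-0.2],[0,0,-0.083],0.25],[[0.58,0.97,-0.2],[0,0,-0.083],0.25]]'
python3 -m jog '[[[0.58,0.97,-0.2],[0,0,0],0.25],[[0.58,0.97,-0.2],[0,0,0],0.25],[[0.58,0.97,-0.2],[0,0,0],0.25],[[0.58,0.97,-0.2],[0,0,0],0.25]]'
python3 -m jog '[[[0.58,0.97,-0.2],[0,0,0],0.25],[[0.58,0.97,-0.2],[0,0,0],0.25],[[0.58,0.97,-0.2],[0,0,0],0.25],[[0.58,0.97,-0.2],[0,0,0],0.25]]'
python3 -m jog '[[[0.58,0.97,-0.2],[0,0,0],0.25],[[0.58,0.97,-0.2],[0,0,0],0.25],[[0.58,0.97,-0.2],[0,0,0],0.25],[[0.58,0.97,-0.2],[0,0,0],0.25]]'
python3 - <<'E'
from h import *
im=get_image("side"); save(im,"s1",(200,140,320,250),6); 
s=read_state(); print(s["position"],s["ee_rot"])
p=s["position"]; c=im["R"]@p+im["t"]; print(c[:2]/c[2]*im["fx"]+[im["cx"],im["cy"]])
E
```

```text
clock: 1.3
position: [278.9, -317.9, 184.2]
ee_rot: [0.059, 0.998, 0.0, -0.0]
contact_force: [0.6, -0.2, -0.2]
gripper_width: 32.4
grasp_force: 0.0
clock: 1.7
position: [337.3, -221.4, 164.5]
ee_rot: [0.059, 0.998, -0.0, -0.0]
contact_force: [0.6, -0.0, -0.1]
gripper_width: 32.0
grasp_force: 0.0
clock: 2.1
position: [395.4, -124.5, 144.4]
ee_rot: [0.059, 0.998, -0.0, -0.0]
contact_force: [-0.5, 0.2, 0.8]
gripper_width: 32.2
grasp_force: 0.0
clock: 2.5
position: [453.1, -27.6, 124.2]
ee_rot: [0.06, 0.998, -0.0, -0.0]
contact_force: [-1.1, 0.1, 0.4]
gripper_width: 32.3
grasp_force: 0.0
[452.0748693  -28.29511307 124.36318103] [ 6.02946622e-02  9.98180411e-01 -2.85590825e-04 -5.81725779e-04]
[228.48717082 187.84220092]
```

View pics/s1.png

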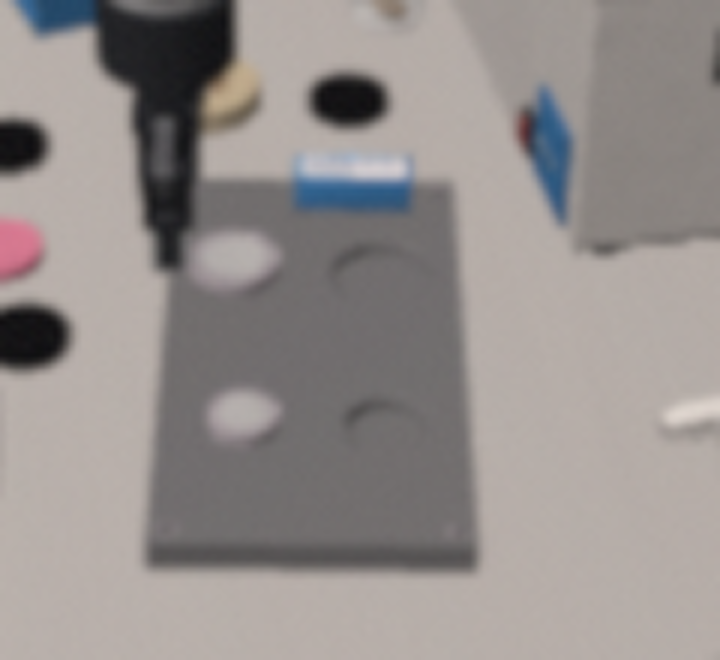

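The side view shows the fingers at crop px (167,268), behind the small disc at (242,415), with the tips slightly above the TCP projection at (171,287). I'll descend and feel for the plate.

```bash
python3 -m jog '[[[0,0,-0.5],[0,0,0],0.25],[[0,0,-0.95],[0,0,0],0.25],[[0,0,-0.95],[0,0,0],0.25],[[0,0,-0.95],[0,0,0],0.25]]'
python3 -m jog '[[[0,0,-0.03],[0,0,0],0.25],[[0,0,-0.03],[0,0,0],0.25]]' | grep -E "pos|force"
python3 -m jog '[[[0,0,-0.02],[0,0,0],0.25],[[0,0,-0.02],[0,0,0],0.25]]'| grep -E "pos|force"
python3 -m jog '[[[0,0,-0.02],[0,0,0],0.25],[[0,0,-0.02],[0,0,0],0.25]]'| grep -E "pos|force"
```

```text
clock: 2.95
position: [451.9, -28.6, 30.3]
ee_rot: [0.06, 0.998, -0.0, -0.0]
contact_force: [0.5, 0.2, 0.7]
gripper_width: 32.0
grasp_force: 0.0
position: [453.4, -27.1, 28.6]
contact_force: [0.2, -0.1, -0.1]
grasp_force: 0.0
position: [452.4, -27.0, 25.4]
contact_force: [-0.8, -0.6, -0.5]
grasp_force: 0.0
position: [451.8, -27.0, 22.6]
contact_force: [-0.4, 1.1, 0.4]
grasp_force: 0.0
```

```bash
for i in 1; do
python3 -m jog '[[[0,0,-0.015],[0,0,0],0.25],[[0,0,-0.015],[0,0,0],0.25]]' | grep -E "pos|contact"
python3 -m jog '[[[0,0,-0.01],[0,0,0],0.25],[[0,0,-0.01],[0,0,0],0.25]]'| grep -E "pos|contact"
python3 -m jog '[[[0,0,-0.01],[0,0,0],0.25],[[0,0,-0.01],[0,0,0],0.25]]'| grep -E "pos|contact"; done
```

```text
position: [451.8, -27.1, 20.9]
contact_force: [-0.9, -0.9, 0.4]
position: [451.9, -27.1, 20.0]
contact_force: [0.4, 0.0, 0.0]
position: [451.8, -27.1, 19.0]
contact_force: [-1.2, 1.1, 0.7]
```

```bash
for i in 1; do
python3 -m jog '[[[0,0,-0.01],[0,0,0],0.25],[[0,0,-0.01],[0,0,0],0.25]]' | grep -E "pos|contact"
python3 -m jog '[[[0,0,-0.01],[0,0,0],0.25],[[0,0,-0.01],[0,0,0],0.25]]'| grep -E "pos|contact"
python3 -m jog '[[[0,0,-0.01],[0,0,0],0.25],[[0,0,-0.01],[0,0,0],0.25]]'| grep -E "pos|contact"; done
```

```text
position: [451.9, -27.1, 18.0]
contact_force: [-0.1, -1.0, 0.1]
position: [451.9, -27.1, 17.0]
contact_force: [0.5, -0.4, -0.0]
position: [451.8, -27.1, 16.0]
contact_force: [-0.4, -0.8, 0.5]
```

```bash
for i in 1; do
python3 -m jog '[[[0,0,-0.01],[0,0,0],0.25],[[0,0,-0.01],[0,0,0],0.25]]' | grep -E "pos|contact"
python3 -m jog '[[[0,0,-0.01],[0,0,0],0.25],[[0,0,-0.01],[0,0,0],0.25]]'| grep -E "pos|contact"; done
python3 - <<'E'
from h import *
im=get_image("side"); save(im,"s2",(215,160,295,225),9);
E
```

```text
position: [451.8, -27.1, 15.0]
contact_force: [0.2, -0.3, -0.1]
position: [451.8, -27.1, 14.0]
contact_force: [0.6, 0.1, 0.7]
```

View pics/s2.png

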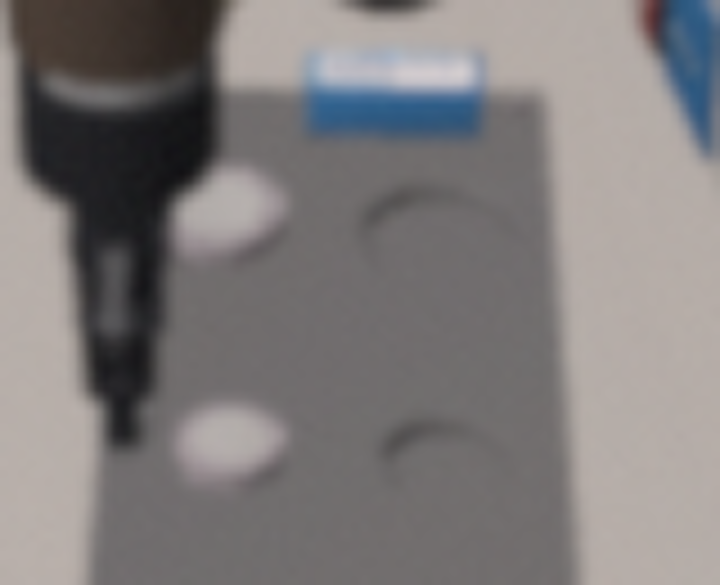

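The fingertip is at crop px (123,445), with a clear gap to the small disc's near edge at (178,440). I'll work out the tip height from this pixel.

Run:
```python
from h import *
im=get_image("side")
for y in(-43,-50,-57):
  for z in(14,18,20,24):
    c=im["R"]@np.array([452,y,z])+im["t"]; print(y,z,np.round(c[:2]/c[2]*im["fx"]+[im["cx"],im["cy"]],1))
P=pts(im); print(np.round(P[200:212,228],0).tolist()); print(im["frame"][200:214,228].tolist())
```

```text
-43 14 [229.5 214.8]
-43 18 [229.5 213.9]
-43 20 [229.5 213.5]
-43 24 [229.5 212.6]
-50 14 [229.7 216.1]
-50 18 [229.6 215.2]
-50 20 [229.6 214.8]
-50 24 [229.6 213.9]
-57 14 [229.8 217.4]
-57 18 [229.8 216.5]
-57 20 [229.8 216.1]
-57 24 [229.7 215.3]
[[447.0, -83.0, 116.0], [446.0, -84.0, 112.0], [447.0, -74.0, 99.0], [447.0, -71.0, 92.0], [446.0, -75.0, 92.0], [447.0, -55.0, 70.0], [447.0, -57.0, 68.0], [447.0, -57.0, 63.0], [447.0, -58.0, 59.0], [447.0, -59.0, 55.0], [447.0, -48.0, 42.0], [447.0, -32.0, 23.0]]
[[34, 32, 36], [34, 33, 35], [37, 37, 40], [35, 35, 38], [32, 32, 34], [29, 29, 31], [33, 33, 35], [32, 31, 34], [40, 40, 42], [68, 67, 68], [98, 94, 95], [111, 108, 108], [114, 110, 111], [113, 109, 110]]
```

Run:
```python
from h import *
im=get_image("side"); P=pts(im)
for X in((491.9,-31.4,30),(499.9,123,30)):
    c=im["R"]@np.array(X)+im["t"]; print(np.round(c[:2]/c[2]*im["fx"]+[im["cx"],im["cy"]],1))
for r in range(172,214,2): print(r,[(np.round(P[r,c]).astype(int).tolist(),int(im["frame"][r,c,1])) for c in(223,226,229,232)])
s=read_state(); print(s["position"],s["joints"],s["gripper_width"])
```

```text
[240.3 208.5]
[238.8 182.6]
172 [([435, -58, 213], 48), ([444, -63, 216], 56), ([454, -61, 214], 51), ([463, -67, 217], 36)]
174 [([434, -62, 208], 33), ([402, -1117, 966], 30), ([454, -63, 208], 30), ([463, -63, 207], 24)]
176 [([434, -62, 200], 33), ([444, -63, 200], 31), ([453, -65, 201], 27), ([463, -66, 201], 23)]
178 [([434, -63, 193], 32), ([443, -62, 191], 31), ([453, -61, 190], 27), ([463, -67, 194], 24)]
180 [([433, -64, 186], 34), ([443, -63, 184], 31), ([453, -65, 185], 30), ([463, -66, 185], 24)]
182 [([433, -58, 173], 58), ([443, -62, 175], 30), ([453, -67, 178], 28), ([463, -60, 172], 26)]
184 [([434, -16, 133], 72), ([443, -60, 165], 31), ([453, -64, 168], 28), ([467, 10, 111], 42)]
186 [([433, -42, 144], 67), ([442, -65, 161], 46), ([452, -66, 161], 34), ([463, -48, 146], 45)]
188 [([433, -46, 139], 70), ([442, -69, 156], 66), ([452, -64, 151], 52), ([463, -49, 139], 40)]
190 [([437, 123, -2], 98), ([442, -68, 147], 68), ([452, -72, 149], 52), ([463, -51, 131], 49)]
192 [([437, 107, 1], 115), ([442, -60, 132], 67), ([451, -69, 138], 47), ([463, -49, 122], 50)]
194 [(
[... 391 characters left out ...]
], 152), ([440, -68, 95], 38), ([450, -73, 99], 34), ([461, -70, 95], 79)]
204 [([433, 36, 0], 168), ([440, -75, 92], 75), ([450, -75, 91], 39), ([465, 7, 21], 95)]
206 [([432, 25, 0], 174), ([440, -49, 61], 106), ([451, -52, 63], 44), ([464, -5, 22], 106)]
208 [([431, 15, -2], 173), ([440, -53, 55], 108), ([451, -50, 52], 47), ([463, -14, 20], 107)]
210 [([431, 0, 1], 175), ([441, -24, 21], 120), ([450, -49, 42], 96), ([462, -26, 21], 110)]
212 [([430, -8, -1], 174), ([440, -37, 23], 119), ([451, -37, 22], 109), ([461, -42, 25], 109)]
[451.95324035 -27.11636054  14.1086001 ] [ 3.00779079e-01  3.48364076e-01 -6.43461037e-01 -1.88568051e-05
 -5.78958448e-01 -1.99139291e+00] 31.597680952426654
```

Image and depth put the tips at z ≈ 40, well above the reported TCP, and there is still no contact. So I'll keep feeling downward.

```bash
for i in 1; do
python3 -m jog '[[[0,0,-0.02],[0,0,0],0.25],[[0,0,-0.02],[0,0,0],0.25]]' | grep -E "pos|contact"
python3 -m jog '[[[0,0,-0.02],[0,0,0],0.25],[[0,0,-0.02],[0,0,0],0.25]]' | grep -E "pos|contact"; done
python3 - <<'E'
from h import *
im=get_image("side"); P=pts(im); print(read_state()["clock"])
for r in range(204,216): print(r,[(np.round(P[r,c]).astype(int).tolist(),int(im["frame"][r,c,1])) for c in(227,229,231)])
E
```

```text
position: [451.8, -27.2, 11.9]
contact_force: [0.0, -0.6, -0.9]
position: [451.7, -27.2, 9.8]
contact_force: [0.1, 0.7, 0.0]
5.75
204 [([443, -76, 92], 37), ([450, -73, 90], 33), ([457, -78, 93], 60)]
205 [([443, -75, 87], 43), ([450, -75, 87], 36), ([457, -76, 87], 82)]
206 [([444, -55, 66], 52), ([450, -59, 68], 45), ([458, -52, 62], 99)]
207 [([443, -58, 64], 54), ([450, -56, 62], 44), ([458, -50, 56], 99)]
208 [([443, -54, 56], 55), ([450, -54, 55], 42), ([457, -54, 55], 93)]
209 [([443, -57, 54], 58), ([450, -56, 52], 47), ([457, -56, 52], 94)]
210 [([443, -57, 49], 76), ([450, -62, 53], 70), ([458, -46, 38], 100)]
211 [([443, -55, 43], 98), ([450, -49, 37], 96), ([457, -55, 42], 107)]
212 [([444, -32, 18], 108), ([451, -36, 21], 106), ([458, -34, 19], 108)]
213 [([443, -42, 22], 109), ([450, -44, 23], 110), ([458, -42, 21], 108)]
214 [([443, -43, 18], 109), ([450, -45, 19], 110), ([457, -46, 20], 109)]
215 [([443, -49, 19], 109), ([450, -50, 19], 109), ([457, -52, 21], 109)]
```

```bash
for i in 1; do
python3 -m jog '[[[0,0,-0.02],[0,0,0],0.25],[[0,0,-0.04],[0,0,0],0.25],[[0,0,-0.04],[0,0,0],0.25]]' | grep -E "pos|contact"
python3 -m jog '[[[0,0,-0.02],[0,0,0],0.25],[[0,0,-0.04],[0,0,0],0.25],[[0,0,-0.04],[0,0,0],0.25]]' | grep -E "pos|contact"; done
python3 - <<'E'
from h import *
im=get_image("side"); P=pts(im); print(read_state()["joints"])
for r in range(206,218): print(r,[(np.round(P[r,c]).astype(int).tolist(),int(im["frame"][r,c,1])) for c in(227,229,231)])
E
```

```text
position: [451.7, -27.2, 5.8]
contact_force: [0.5, -0.8, 0.3]
position: [451.7, -27.2, 1.8]
contact_force: [0.3, -0.6, -0.3]
[ 3.00872692e-01  3.71246321e-01 -6.54469517e-01 -6.18691220e-06
 -5.45483556e-01 -1.99137115e+00]
206 [([443, -78, 85], 38), ([450, -77, 84], 34), ([456, -76, 83], 62)]
207 [([443, -70, 75], 46), ([450, -75, 78], 34), ([456, -75, 77], 73)]
208 [([443, -59, 60], 53), ([450, -59, 60], 38), ([457, -54, 55], 87)]
209 [([443, -59, 55], 56), ([450, -58, 55], 42), ([457, -51, 48], 93)]
210 [([443, -56, 49], 54), ([450, -58, 49], 42), ([457, -53, 44], 94)]
211 [([443, -60, 47], 61), ([450, -53, 41], 51), ([457, -51, 38], 95)]
212 [([443, -56, 39], 82), ([450, -56, 39], 78), ([457, -55, 37], 103)]
213 [([443, -39, 19], 103), ([450, -40, 20], 104), ([457, -42, 21], 109)]
214 [([443, -44, 19], 109), ([450, -46, 20], 110), ([457, -47, 21], 110)]
215 [([443, -52, 22], 110), ([450, -49, 18], 109), ([457, -52, 20], 109)]
216 [([442, -58, 22], 109), ([450, -53, 18], 110), ([456, -58, 21], 109)]
217 [([442, -63, 22], 108), ([449, -63, 21], 108), ([456, -59, 17], 108)]
```

```bash
for i in 1; do
python3 -m jog '[[[0,0,-0.03],[0,0,0],0.25],[[0,0,-0.03],[0,0,0],0.25]]' | grep -E "pos|contact"
python3 -m jog '[[[0,0,-0.015],[0,0,0],0.25],[[0,0,-0.015],[0,0,0],0.25]]' | grep -E "pos|contact"
python3 -m jog '[[[0,0,-0.015],[0,0,0],0.25],[[0,0,-0.015],[0,0,0],0.25]]' | grep -E "pos|contact"; done
```

```text
position: [451.7, -27.2, -1.2]
contact_force: [-0.1, 0.4, -1.0]
position: [451.8, -27.2, -2.5]
contact_force: [0.3, 0.3, 0.5]
position: [451.8, -27.1, -4.0]
contact_force: [-0.1, -0.3, -0.8]
```

```bash
for i in 1; do
python3 -m jog '[[[0,0,-0.015],[0,0,0],0.25],[[0,0,-0.015],[0,0,0],0.25]]' | grep -E "pos|contact"
python3 -m jog '[[[0,0,-0.015],[0,0,0],0.25],[[0,0,-0.015],[0,0,0],0.25]]' | grep -E "pos|contact"; done
python3 - <<'E'
from h import *
im=get_image("side"); save(im,"s3",(215,170,265,225),10); print(read_state()["clock"])
E
```

```text
position: [451.8, -27.1, -5.5]
contact_force: [-0.2, -0.4, 0.7]
position: [451.8, -27.1, -7.1]
contact_force: [0.1, -1.2, -0.5]
7.45
```

View pics/s3.png

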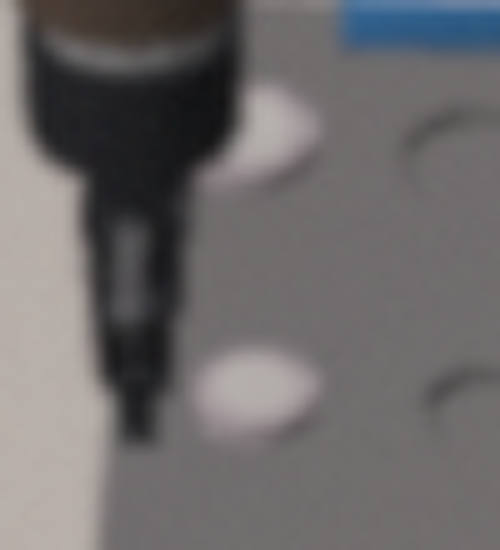

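The tip is now at row ~214, so it should be a few mm above the plate, beside the small disc at crop px (257,390). A little further.

```bash
for i in 1; do
python3 -m jog '[[[0,0,-0.015],[0,0,0],0.25],[[0,0,-0.015],[0,0,0],0.25]]' | grep -E "pos|contact"
python3 -m jog '[[[0,0,-0.015],[0,0,0],0.25],[[0,0,-0.015],[0,0,0],0.25]]' | grep -E "pos|contact"
python3 -m jog '[[[0,0,-0.01],[0,0,0],0.25],[[0,0,-0.01],[0,0,0],0.25]]' | grep -E "pos|contact"; done
```

```text
position: [452.1, -27.1, -7.3]
contact_force: [-2.9, 0.8, 10.6]
position: [452.1, -27.1, -7.4]
contact_force: [-6.5, 1.7, 25.4]
position: [452.1, -27.1, -7.5]
contact_force: [-9.6, 3.1, 34.7]
```

Contact at reading z ≈ -7.2, so the tip sits 27 mm above the reported TCP at this opening. I'll raise it to ~3.5 mm above the plate and push part-way.

```bash
python3 -m jog '[[[0,0,0.04],[0,0,0],0.25],[[0,0,0.075],[0,0,0],0.25],[[0,0,0.075],[0,0,0],0.25]]' | grep -E "pos|contact"
python3 -m jog '[[[0.06,-0.005,0],[0,0,0],0.25],[[0.12,-0.012,0],[0,0,0],0.25],[[0.18,-0.02,0],[0,0,0],0.25],[[0.24,-0.024,0],[0,0,0],0.25],[[0.3,-0.03,0],[0,0,0],0.25],[[0.36,-0.036,0],[0,0,0],0.25],[[0.42,-0.042,0],[0,0,0],0.25],[[0.46,-0.046,0],[0,0,0],0.25],[[0.49,-0.049,0],[0,0,0],0.25],[[0.5,-0.05,0],[0,0,0],0.25],[[0.5,-0.05,0],[0,0,0],0.25]]'
cat >> h.py <<'E'
def see(n="side",save_as=None):
    im=get_image(n); f=im["frame"].astype(int); m=np.zeros(f.shape[:2],bool)
    if n=="side": m[165:235,220:280]=1
    else: m[160:238,220:330]=1
    b=(m&(f.sum(2)>(450 if n=="side" else 330))&(np.ptp(f,axis=2)<40)).astype(np.uint8)
    k,l,s,cc=cv2.connectedComponentsWithStats(b)
    for i in range(1,k):
        if 40<s[i,4]<500: print(n,s[i].tolist(),np.round(onz(im,*cc[i],30)[:2],1))
    if save_as: np.savez(save_as,**im)
    return im
E
python3 - <<'E'
from h import *
see(); im=see("top"); print(read_state()["position"])
a=dict(np.load("side0.npz")); f=a["frame"].astype(int).sum(2); print(f[208,225:255].tolist())
save(im,"t4",(195,150,340,245),5.5)
E
```

```text
position: [452.3, -27.0, -3.1]
contact_force: [1.4, 0.9, -0.6]
clock: 9.45
position: [502.1, -32.1, -3.4]
ee_rot: [0.06, 0.998, 0.0, 0.0]
contact_force: [-0.6, -1.2, -0.6]
gripper_width: 32.1
grasp_force: 0.1
side [220, 165, 11, 70, 468] [435.3  59.3]
side [256, 165, 24, 57, 244] [636.2 139.1]
side [247, 206, 9, 6, 47] [528.6 -35.2]
top [220, 160, 78, 6, 270] [643.4  41.2]
top [313, 160, 17, 10, 97] [ 632.8 -126.3]
top [240, 191, 16, 28, 113] [529.  96.]
top [261, 224, 69, 14, 372] [428.8 -21. ]
[502.03402995 -32.07290557  -3.29256694]
[460, 373, 333, 326, 325, 326, 326, 324, 339, 389, 452, 491, 512, 519, 520, 515, 513, 511, 505, 488, 460, 416, 348, 327, 326, 324, 329, 326, 324, 327]
```

View pics/t4.png

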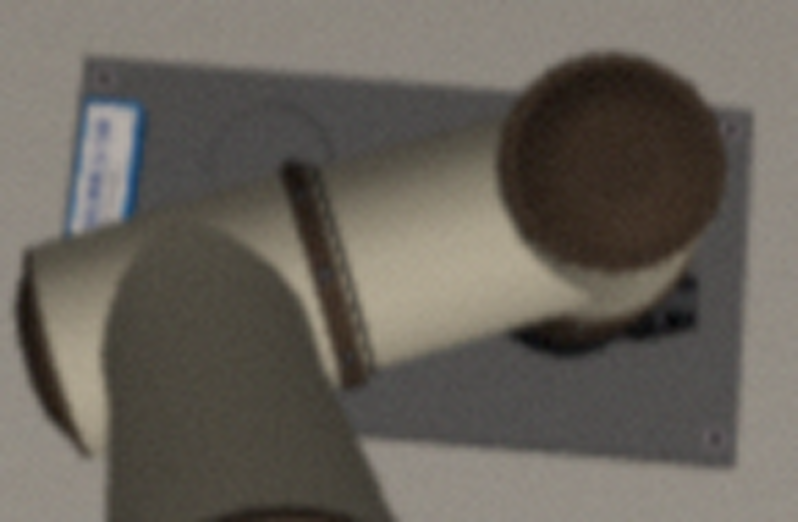

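The top view is blocked by the arm, so I'll fit the disc's outline in the side view, calibrated on the first side image.

```bash
cat >> h.py <<'E'
def proj(im,X):
    c=X@im["R"].T+im["t"]; return c[:,:2]/c[:,2:]*[im["fx"],im["fy"]]+[im["cx"],im["cy"]]
def fit(im,R,x0,y0,z=30,span=14):
    from scipy.ndimage import map_coordinates as mc
    f=cv2.GaussianBlur(im["frame"],(3,3),0).astype(float).sum(2); a=np.linspace(0,2*np.pi,72,endpoint=False)
    def s(x,y):
        v=[]
        for r in(R-5,R+5):
            p=proj(im,np.c_[x+r*np.cos(a),y+r*np.sin(a),0*a+z]); v.append(mc(f,[p[:,1],p[:,0]],order=1))
        ok=(v[0]>250)&(v[1]>250); d=np.clip(v[0]-v[1],-150,150); return np.where(ok,d,0).sum()/max(ok.sum(),20),ok.mean()
    g=[(s(x,y),x,y) for x in np.arange(x0-span,x0+span,.5) for y in np.arange(y0-span,y0+span,.5)]
    k=np.array([q[0][0] for q in g]); w=np.clip(k-k.max()+1.5,0,None); xy=np.array([q[1:] for q in g])
    return np.round((w[:,None]*xy).sum(0)/w.sum(),1),round(k.max(),1),g[k.argmax()][0][1]
E
python3 - <<'E'
from h import *
s=dict(np.load("side0.npz")); t=dict(np.load("top0.npz"))
print("t0",fit(t,22,492,-31),fit(t,30,500,123)); print("s0",fit(s,22,492,-31),fit(s,30,500,123))
im=get_image("side"); print("now",fit(im,22,531,-36)); np.savez("s5.npz",**im)
# pocket edge in side0 / top0 : dark rim -> plot profile
E
```

```text
t0 (array([493.9, -36.6]), np.float64(121.6), np.float64(0.2916666666666667)) (array([496.4, 118.4]), np.float64(102.5), np.float64(0.2777777777777778))
s0 (array([490.4, -29.9]), np.float64(102.9), np.float64(1.0)) (array([498.4, 124.2]), np.float64(86.6), np.float64(1.0))
now (array([525.2, -34.6]), np.float64(116.1), np.float64(0.7083333333333334))
```

```bash
python3 -m jog '[[[0.06,-0.005,0],[0,0,0],0.25],[[0.12,-0.01,0],[0,0,0],0.25],[[0.18,-0.015,0],[0,0,0],0.25],[[0.24,-0.02,0],[0,0,0],0.25],[[0.3,-0.024,0],[0,0,0],0.25],[[0.35,-0.028,0],[0,0,0],0.25],[[0.4,-0.032,0],[0,0,0],0.25],[[0.43,-0.034,0],[0,0,0],0.25],[[0.45,-0.036,0],[0,0,0],0.25],[[0.47,-0.037,0],[0,0,0],0.25],[[0.47,-0.037,0],[0,0,0],0.25]]' | grep -E "pos|contact"
python3 - <<'E'
from h import *
im=get_image("side"); np.savez("s6.npz",**im); save(im,"s6",(225,160,285,220),10)
for z in (30,22): print(z,fit(im,22,573,-38,z))
E
```

```text
position: [549.3, -35.8, -3.4]
contact_force: [-0.3, -0.5, -0.1]
30 (array([570.5, -43.5]), np.float64(84.2), np.float64(0.6805555555555556))
22 (array([571.9, -34.4]), np.float64(84.1), np.float64(0.6805555555555556))
```

View pics/s6.png

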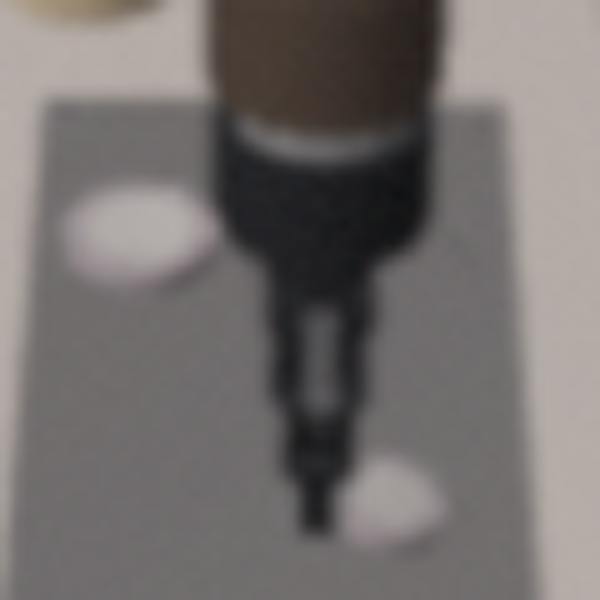

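The small disc is at crop px (395,505). It has begun to dip into the pocket, which happens naturally once its centre is unsupported. I'll keep pushing slowly.

```bash
python3 -m jog '[[[0.015,-0.001,0],[0,0,0],0.25],[[0.03,-0.003,0],[0,0,0],0.25],[[0.045,-0.004,0],[0,0,0],0.25],[[0.05,-0.005,0],[0,0,0],0.25],[[0.05,-0.005,0],[0,0,0],0.25]]' | grep -E "pos|contact"
python3 - <<'E'
from h import *
im=get_image("side"); 
for z in (30,22): print(z,fit(im,22,573,-38,z))
E
python3 -m jog '[[[0.01,-0.001,0],[0,0,0],0.25],[[0.02,-0.002,0],[0,0,0],0.25],[[0.02,-0.002,0],[0,0,0],0.25]]' | grep -E "pos|contact"
python3 - <<'E'
from h import *
im=get_image("side"); np.savez("s7.npz",**im); save(im,"s7",(225,160,285,220),10)
for z in (30,22): print(z,fit(im,22,573,-38,z))
E
```

```text
position: [554.1, -36.3, -3.4]
contact_force: [-0.9, 0.3, -0.0]
30 (array([573. , -46.9]), np.float64(106.3), np.float64(0.6805555555555556))
22 (array([574.6, -37.8]), np.float64(106.3), np.float64(0.6666666666666666))
position: [556.1, -36.5, -3.4]
contact_force: [0.4, 0.4, 0.4]
30 (array([573.7, -46.5]), np.float64(102.6), np.float64(0.6527777777777778))
22 (array([575.1, -37.4]), np.float64(102.9), np.float64(0.6527777777777778))
```

View pics/s7.png

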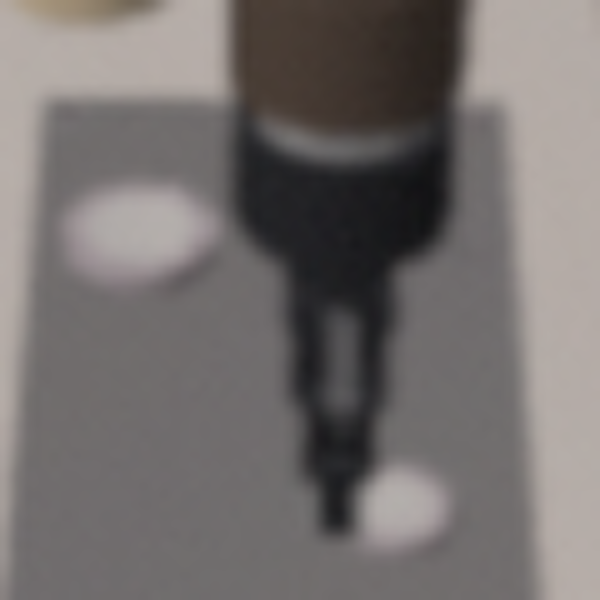

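A further 2 mm of push moved the disc by less than 1 mm with no force, so it looks seated. I'll lift, verify and go to the large disc.

```bash
python3 -m jog '[[[0,0,0.3],[0,0,0],0.25],[[0,0,0.5],[0,0,0],0.25],[[-0.5,0.8,0.5],[0,0,0],0.25],[[-0.5,0.8,0.5],[0,0,0],0.25],[[-0.5,0.8,0.5],[0,0,0],0.25]]' | grep -E "pos|contact"
python3 -m jog '[[[-0.5,0.845,0],[0,0,0],0.25],[[-0.5,0.845,0],[0,0,0],0.25],[[-0.5,0.845,0],[0,0,0],0.25],[[-0.5,0.845,0],[0,0,0],0.25]]' | grep -E "pos|contact"
python3 - <<'E'
from h import *
im=get_image("side"); np.savez("s8.npz",**im)
for z in (30,22): print(z,fit(im,22,576,-38,z))
P=pts(im); c=proj(im,np.array([[580,-40,22.]]))[0]; u,v=np.round(c).astype(int); print(u,v,np.round(np.median(P[v-3:v+4,u-4:u+5].reshape(-1,3),0),1), [np.round(np.median(P[v-3:v+4,k],0)[2],1) for k in range(u-7,u+8)])
print("large",fit(im,30,500,123)); t=get_image("top"); np.savez("t8.npz",**t)
E
```

```text
position: [503.5, 46.1, 46.9]
contact_force: [0.7, -0.9, 0.7]
position: [455.9, 128.9, 46.8]
contact_force: [0.2, -0.3, 0.1]
30 (array([574.1, -47.8]), np.float64(107.8), np.float64(1.0))
22 (array([575.6, -38.7]), np.float64(108.3), np.float64(1.0))
265 210 [580.4 -39.3  22.2] [np.float64(15.0), np.float64(21.3), np.float64(21.7), np.float64(24.2), np.float64(21.3), np.float64(22.3), np.float64(22.8), np.float64(21.7), np.float64(23.9), np.float64(23.5), np.float64(21.9), np.float64(21.3), np.float64(19.0), np.float64(17.4), np.float64(19.6)]
large (array([498.4, 124.2]), np.float64(87.8), np.float64(1.0))
```

The small disc is seated: its top is at z ≈ 22, flat, with the full ellipse visible. Now the large one.

```bash
python3 -m jog '[[[0,0,-0.35],[0,0,0],0.25],[[0,0,-0.5],[0,0,0],0.25],[[0,0,-0.5],[0,0,0],0.25],[[0,0,-0.5],[0,0,0],0.25]]' | grep -E "pos|contact"
python3 -m jog '[[[0.06,-0.009,0],[0,0,0],0.25],[[0.12,-0.018,0],[0,0,0],0.25],[[0.18,-0.026,0],[0,0,0],0.25],[[0.24,-0.035,0],[0,0,0],0.25],[[0.3,-0.044,0],[0,0,0],0.25],[[0.36,-0.053,0],[0,0,0],0.25],[[0.42,-0.061,0],[0,0,0],0.25],[[0.48,-0.07,0],[0,0,0],0.25],[[0.54,-0.079,0],[0,0,0],0.25],[[0.6,-0.088,0],[0,0,0],0.25],[[0.66,-0.096,0],[0,0,0],0.25],[[0.72,-0.105,0],[0,0,0],0.25],[[0.77,-0.112,0],[0,0,0],0.25],[[0.8,-0.117,0],[0,0,0],0.25],[[0.82,-0.12,0],[0,0,0],0.25],[[0.82,-0.12,0],[0,0,0],0.25]]' | grep -E "pos|contact|clock"
python3 - <<'E'
from h import *
im=get_image("side"); np.savez("s9.npz",**im)
for z in (30,22): print(z,fit(im,30,572,112,z))
print(fit(im,22,576,-38,22))
E
```

```text
position: [456.7, 127.1, -3.3]
contact_force: [0.7, -0.2, 1.0]
clock: 14.65
position: [538.2, 116.0, -3.4]
contact_force: [0.1, -0.8, -0.2]
30 (array([570.5, 112.5]), np.float64(97.6), np.float64(0.7638888888888888))
22 (array([572., 123.]), np.float64(97.2), np.float64(0.7638888888888888))
(array([575.5, -38.7]), np.float64(108.4), np.float64(1.0))
```

```bash
python3 -m jog '[[[0.05,-0.004,0],[0,0,0],0.25],[[0.1,-0.007,0],[0,0,0],0.25],[[0.14,-0.01,0],[0,0,0],0.25],[[0.17,-0.012,0],[0,0,0],0.25],[[0.19,-0.014,0],[0,0,0],0.25],[[0.205,-0.015,0],[0,0,0],0.25],[[0.22,-0.016,0],[0,0,0],0.25],[[0.235,-0.017,0],[0,0,0],0.25],[[0.25,-0.018,0],[0,0,0],0.25],[[0.25,-0.018,0],[0,0,0],0.25]]' | grep -E "pos|contact|clock"
python3 - <<'E'
from h import *
im=get_image("side"); np.savez("s10.npz",**im)
for z in (30,22): print(z,fit(im,30,594,112,z))
E
python3 -m jog '[[[0.01,-0.001,0],[0,0,0],0.25],[[0.02,-0.002,0],[0,0,0],0.25],[[0.02,-0.002,0],[0,0,0],0.25]]' | grep -E "pos|contact"
python3 - <<'E'
from h import *
im=get_image("side"); np.savez("s11.npz",**im)
for z in (30,22): print(z,fit(im,30,594,112,z))
E
```

```text
clock: 15.7
position: [563.3, 114.3, -3.3]
contact_force: [0.1, 0.5, -0.1]
30 (array([590.5, 102.5]), np.float64(94.5), np.float64(0.75))
22 (array([592.1, 112.7]), np.float64(94.8), np.float64(0.75))
position: [565.1, 114.0, -3.4]
contact_force: [-0.0, 0.2, 0.1]
30 (array([590.7, 102.7]), np.float64(92.0), np.float64(0.7361111111111112))
22 (array([592.5, 113.1]), np.float64(92.2), np.float64(0.7361111111111112))
```

```bash
python3 -m jog '[[[0,0,0.3],[0,0,0],0.25],[[0,0,0.6],[0,0,0],0.25],[[-0.5,0,0.9],[0,0,0],0.25],[[-1,0,1],[0,0,0],0.25],[[-1,0,1],[0,0,0],0.25],[[-1,0,1],[0,0,0],0.25]]' | grep -E "pos|contact"
python3 -m jog '[[[-0.6,-0.5,0.5],[0,0,0],0.25],[[-0.6,-1,0.5],[0,0,0],0.25],[[-0.6,-1,0.5],[0,0,0],0.25],[[-0.6,-1,0.5],[0,0,0],0.25],[[-0.6,-1,0.5],[0,0,0],0.25]]' | grep -E "pos|contact|clock"
python3 - <<'E'
from h import *
im=get_image("side"); save(im,"s12",(210,130,330,220),6)
print(fit(im,30,594,112,22),fit(im,22,576,-38,22))
P=pts(im)
for X in((594,111,22.),(578,-40,22.)):
    u,v=np.round(proj(im,np.array([X]))[0]).astype(int); print(u,v,[np.round(np.median(P[v-2:v+3,k],0)[2],1) for k in range(u-9,u+10)],[np.round(np.median(P[k,u-3:u+4],0)[2],1) for k in range(v-5,v+6)])
E
```

```text
position: [464.0, 114.0, 97.7]
contact_force: [0.2, -0.7, -0.5]
clock: 17.2
position: [406.1, 13.8, 146.8]
contact_force: [0.7, -0.0, -0.4]
(array([592.6, 111.6]), np.float64(92.4), np.float64(1.0)) (array([575.5, -38.8]), np.float64(108.1), np.float64(1.0))
263 185 [np.float64(20.3), np.float64(19.2), np.float64(21.8), np.float64(21.6), np.float64(21.7), np.float64(23.1), np.float64(24.0), np.float64(24.7), np.float64(23.5), np.float64(23.0), np.float64(19.7), np.float64(23.3), np.float64(23.9), np.float64(21.8), np.float64(22.4), np.float64(22.6), np.float64(21.6), np.float64(13.8), np.float64(18.9)] [np.float64(21.2), np.float64(22.1), np.float64(21.0), np.float64(23.5), np.float64(24.0), np.float64(23.1), np.float64(23.0), np.float64(23.8), np.float64(21.9), np.float64(21.3), np.float64(17.5)]
264 210 [np.float64(21.1), np.float64(18.6), np.float64(20.4), np.float64(16.9), np.float64(21.9), np.float64(22.9), np.float64(20.1), np.float64(22.7), np.float64(22.4), np.float64(23.1), np.float64(22.8), np.float64(23.0), np.float64(22.7), np.float64(23.0), np.float64(22.9), np.float64(20.8), np.float64(16.3), np.float64(20.4), np.float64(20.4)] [np.float64(20.9), np.float64(19.1), np.float64(21.7), np.float64(22.4), np.float64(24.8), np.float64(22.4), np.float64(22.7), np.float64(21.5), np.float64(24.5), np.float64(22.1), np.float64(18.6)]
```

View pics/s12.png

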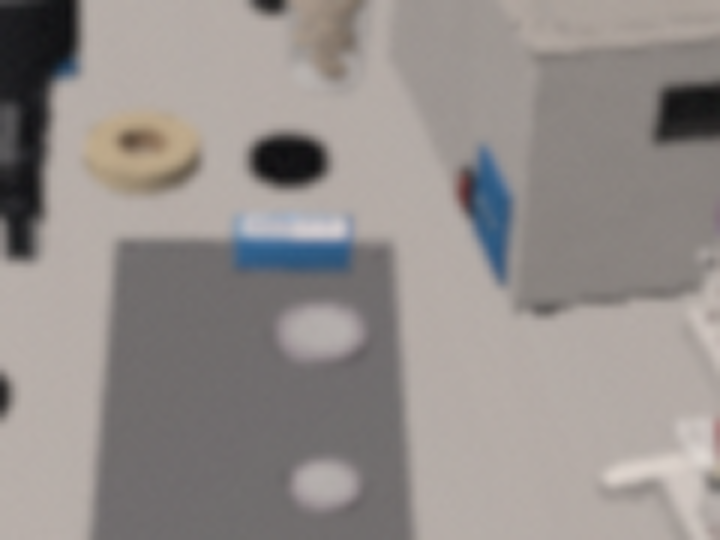

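The large disc at crop px (320,332) and the small one at (325,485) both lie flat in their pockets, with tops about 2–3 mm above the plate. The slide box at (293,240) hasn't moved and the arm is clear.

```bash
python3 -c "from bench import job_done; print(job_done())"
```

```text
the job is handed in; nothing more can be done
None
```

Both discs were slid into their own pockets and look flat on the floor in the last side view, with tops about 2–3 mm above the plate and the slide box unmoved; I handed the job in at about 17 s.

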